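Seat and clamp a deep-well plate on the shaker

ROBOT

A 6-joint arm with a two-finger parallel gripper is mounted at the origin on the work surface. World frame = base frame: x ahead of the robot, y to its left, z up, the work surface at z = 0. Lengths are in mm, angles in rad, forces in N, time in s.
With the tool pointing down it reaches from about 350 to 875 mm from the base axis. Payload 4.2 kg.
Tool frame: the origin (TCP) lies between the finger pads; the fingertips stand 11 mm ahead of it and the grasp point (between the pads) lies 8 mm behind it; z points along the fingers, y is the direction in which the jaws open and shut (so a half turn about z gives the same grasp; the last joint's range is limited). The gripper opens to 85 mm and grips with 20 to 120 N. Pads are 22 mm wide; open, the fingers measure 114 mm over their backs; the gripper's body (76 mm by 85 mm) begins 54 mm behind the grasp point. The pads swing forward as they close: fully open they stand 13 mm farther back than shut.
Start: joints at [1.569, 0.385, 0.008, 0, -1.194, -0.259], TCP at [161.127, 603.852, 215.012] pointing down, gripper open.
Joint ranges: [-3.14, 3.14], [-1.21, 2.06], [-1.07, 1.41], [-3.16, 2.05], [-2.99, -0.16], [-3.1, 3.1]. Speed limits (rad/s): [2.79, 2.79, 3.14, 3.14, 3.14, 3.14].

INTERFACE

Orientations are given as a unit quaternion [x, y, z, w].
In Python, from bench import * gives the robot as it stands.
- The arm moves only by the tool servo_tool, never from a script. Its argument "rows" is a list of rows, each a list of 7 numbers: the opening, from 0 (shut) to 1 (fully open), then the shift along the tool's x, y, z in cm, then the turn, a rotation vector about the tool's x, y, z in degrees. A call has 1 to 12 rows; each row shifts and turns the commanded pose from where the row before left it, along the tool's axes as they then stand; what a row does not reach is not made up. A row lasts 1/10 s, in which the tool goes at most 50 mm and 8.59 degrees, less where a joint would pass 70% of its speed; a pose out of reach is approached as far as the arm can. A call is refused whole if a number of a shift passes 5 or a number of a turn 8.59, either way. A call with a gripper value outside its range is refused whole. The fingers move at their own pace and stop on an object; the grip force is fixed at half the most. Time passes only in rows, so rows that do not move let the fingers close. It gives the time, the measured TCP pose, the force and the opening at its end, in the units of the state.
- read_state(): the state, without advancing time (a new reading comes with each control period).
- get_image(name): name is "scene" or "top" or "wrist"; returns a dict with "image" (480x640x3 uint8, red, green, blue), "mtx" (3x3 intrinsics, pixels), "extrinsics" (4x4, takes a point from camera to world coordinates). Camera axes: x right, y up, looking along -z (the intrinsics and any distortion apply to the point x, -y, -z); pixel columns grow to the right and rows downward; lengths in mm; the calibration is good to about 2 mm. The wrist camera is an equidistant fisheye: a pixel r from the principal point sees the ray r / f radians off the axis. A picture is of the moment at which its call begins. There is no depth.
- job_done(): hands the job in, once; it reports no verdict.
The state is a dict: "clock": time; "joints": joint angles; "joint_vel": joint speeds; "joint_efforts": joint torques, N m; "position": TCP position; "ee_rot": TCP orientation; "contact_force": force on the tool from outside, world axes, zero at the start; "wrist_torque": the same for the moment, N m; "gripper_width": finger opening in mm.
Only numpy, scipy, OpenCV 4.12 (cv2) and the standard library are available. Lean on these libraries where they do the work, as an engineer would, in place of code of your own. Each camera call takes 0.05 s, during which the arm holds its last target. There are 200 camera calls.

TASK

A sealed deep-well plate has been set down loosely on the stage of the plate shaker. Without picking it up, push it across the stage with the fingertips until it sits fully home in the corner, flush against both stop rails; then push the toggle clamp's lever down past its dead point until it snaps into lock, with the clamp's foot pressing on the plate. Leave everything else on the bench where it stands.

Things in the scene. Friction and masses are not known exactly. Their poses are not given: they have to be found in the camera images.
- shaker: The plate shaker, fixed: white housing 190 x 230 mm, on top a flat aluminium stage with its upper face 90 mm above the bench. Origin: centre of the housing's underside, at bench level; x away from its control panel, y towards the toggle clamp, z up. The stage reaches from x = -96 to 84 mm and y = -105 to 110 mm; its -x and -y sides are open, two rails bound the +x and +y sides.
- far_rail (a point): Middle of the top inner edge of the rail on the shaker's +x side: aluminium, 14 mm high, 7 mm thick, inner face at shaker x = 64 mm, from y = -95 to 33 mm.
- clamp_rail (a point): Middle of the top inner edge of the rail in front of the clamp: 14 mm high, 7 mm thick, inner face at shaker y = 33 mm, from x = -64 to 64 mm. The steel clamp stands behind it, centred on x = 0, y = 43 to 99 mm.
- plate_home (a point): Fixed point on the stage (shaker frame 0, -9.75, 90 mm), axes as the shaker's: where the plate's origin lies, with the plate's axes parallel to the shaker's, when the plate is flush against both rails.
- plate: The deep-well plate, loose: milky plastic block with ribbed sides and a grey dimpled mat on top. 127.8 mm (its x) by 85.5 mm (its y) at its 9 mm high foot, 124.8 x 82.5 mm above that, 44 mm high, 140 to 280 g. Origin: centre of its underside, z up. It starts slightly turned on the stage, 1 to 3 cm short of the far rail and 1 to 5 cm short of the clamp rail.
- clamp_lever (a joint): Lever angle, rad: 0 locked (level, along the shaker's +y, on its stop); starts raised at about 0.9, held by friction. Turns about lever_pivot in the shaker's y-z plane; a knee link swings the clamp arm over and down as it is lowered. Moves lightly to 0.27, then a spring resists, about 5 N at the grip, to the dead point at 0.09. Let go before, it springs back to 0.27; past it, it snaps to 0.
- lever_pivot (a point): Pivot of the clamp lever (its axis is the shaker's x axis), fixed at shaker frame 0, 67, 104 mm.
- lever_end (a point): Point on the upper face of the lever's grip, 18 mm from its end, moving with it: 120 mm towards the shaker's +y and 40 mm above the pivot when locked (144 mm above the bench). The grip is a grey rubber bar 20 mm wide (shaker x), 16 mm thick, 83 mm long. Raised, this face looks up and towards the plate, about 0.9 rad off level, and the point is about 220 mm above the bench.
- clamp_foot: Round rubber foot, 22 mm across, on the clamp arm's sprung spindle (9 mm of travel, about 15 N when locked); origin: centre of its pressing face. Open, the arm stands nearly upright behind the clamp rail, the foot facing out over the plate, its top about 235 mm above the bench; locked, the foot presses on the middle of the plate's mat.
- tip_box: Bystander: clear pipette-tip box, 122 x 84 x 75 mm. Origin: centre of its underside.
- tube_rack: Bystander: white microtube rack, 66 x 130 x 45 mm. Origin: centre of its underside.
- reagent_bottle: Bystander: glass bottle with a blue cap, 70 mm across, 140 mm high. Origin: centre of its underside.
- petri_stack: Bystander: stack of three clear dishes, 92 mm across, 45 mm high. Origin: centre of its underside.
- beaker: Bystander: glass beaker, 66 mm across, 75 mm high. Origin: centre of its underside.
- tape_roll: Bystander: roll of brown tape lying flat, 100 mm across, 24 mm high. Origin: centre of its underside.
- marker: Bystander: marker pen lying down, 132 mm long, 14 mm thick. Origin: on its underside, near its middle.
Not all that is in view belongs to the job. Leave any orange or purple look-alike of the plate alone.

How it is judged (in metres and radians):
On the way, in this order (a step that is already met when the one before it is completed fails the run):
1. the plate is pushed home, flush against both stop rails, with the clamp still open (x of plate in the frame of plate_home between -0.003 and 0.003 m and y of plate in the frame of plate_home between -0.003 and 0.003 m and z of plate in the frame of plate_home between -0.003 and 0.003 m and angle between the x axis of plate and the x axis of shaker, either way round below 0.03 rad and value of joint clamp_lever above 0.4 rad), for 0.2 s.
2. the lever has snapped into lock and the foot presses on the plate (value of joint clamp_lever below 0.04 rad and contact force between clamp_foot and plate above 6 N), for 0.3 s.
At the end, for the whole second after the job is handed in: The plate lies flat on the stage at rest, within 3 mm of its home in both directions and within 0.03 rad of square to the rails; the lever is in lock (below 0.04 rad) and the clamp's foot presses on the plate with more than 6 N (all of step 2 and x of plate in the frame of plate_home between -0.003 and 0.003 m and y of plate in the frame of plate_home between -0.003 and 0.003 m and z of plate in the frame of plate_home between -0.003 and 0.003 m and angle between the x axis of plate and the x axis of shaker, either way round below 0.03 rad and linear speed of plate below 0.01 m/s); the robot touches nothing.
It fails at once if the plate is lifted off the stage or tipped (z of plate in the frame of plate_home above 0.006 m or angle between plate's own z axis and vertical above 0.12 rad).
It fails at once if one of the other things on the bench is moved more than 3 cm or tipped over (distance of any of tip_box, tube_rack, reagent_bottle, petri_stack, beaker, tape_roll, marker from where it was at the start of the episode above 0.03 m or angle between any of tip_box, tube_rack, reagent_bottle, petri_stack, beaker, tape_roll, marker's own z axis and vertical above 0.4 rad).
It also fails if it takes over 53 s, if anything falls off the work surface, if the arm or the gripper's body presses on something with over 40 N, if the wrist force passes 120 N, or if a joint passes its speed limit or range.

## Working session

There is one attempt and no reset: what is moved stays moved. The work goes in short steps, Python scripts to look and compute and a tool call to move; the robot and the scene stay as the last step left them, time stands still between calls to the robot, and variables do not carry over. Pictures are saved under pics/ and viewed, about 8 in all and at most 12, crops included, and the job is handed in when it is done.

Besides the shell and the picture viewer there is one more tool, called by a JSON object that holds its "name" and its "arguments". servo_tool: Moves the arm, as the interface text tells. Its arguments: {"type":"object","properties":{"rows":{"type":"array","items":{"type":"array","items":{"type":"number"}}}},"required":["rows"]}

```bash
mkdir -p pics; ls
python3 - <<'E'
from bench import *
import cv2,numpy as np,pickle
s=read_state();print({k:np.round(v,3) for k,v in s.items()})
a=get_image("scene");b=get_image("top")
pickle.dump((a,b),open("im0.pkl","wb"))
cv2.imwrite("pics/scene0.png",a["image"][...,::-1]);cv2.imwrite("pics/top0.png",b["image"][...,::-1])
for d in(a,b):print(np.round(d["mtx"],1),np.round(d["extrinsics"],3),[k for k in d])
E
```

```text
pics
{'clock': np.float64(0.0), 'joints': array([ 1.569,  0.386,  0.007, -0.   , -1.194, -0.259]), 'joint_vel': array([ 0.001, -0.   ,  0.   , -0.001,  0.001,  0.001]), 'joint_efforts': array([ 1.0000e-03, -3.9229e+01,  1.8841e+01,  4.1860e+00, -5.0000e-03,
       -0.0000e+00]), 'position': array([160.979, 603.281, 213.901]), 'ee_rot': array([ 0.991, -0.13 , -0.   ,  0.001]), 'contact_force': array([ 0.305,  0.156, -0.953]), 'wrist_torque': array([ 0.021, -0.005,  0.013]), 'gripper_width': np.float64(85.302)}
[[480.    0.  325.6]
 [  0.  480.  236.9]
 [  0.    0.    1. ]] [[ 3.630000e-01 -7.850000e-01  5.020000e-01  1.076456e+03]
 [ 9.320000e-01  3.090000e-01 -1.920000e-01 -2.121210e+02]
 [-5.000000e-03  5.370000e-01  8.440000e-01  1.081568e+03]
 [ 0.000000e+00  0.000000e+00  0.000000e+00  1.000000e+00]] ['image', 'mtx', 'extrinsics']
[[461.2   0.  323.9]
 [  0.  461.2 237.1]
 [  0.    0.    1. ]] [[ 6.000000e-03  9.810000e-01 -1.940000e-01  3.193580e+02]
 [-1.000000e+00  4.000000e-03 -7.000000e-03  2.059900e+01]
 [-6.000000e-03  1.940000e-01  9.810000e-01  1.265783e+03]
 [ 0.000000e+00  0.000000e+00  0.000000e+00  1.000000e+00]] ['image', 'mtx', 'extrinsics']
```

View pics/scene0.png

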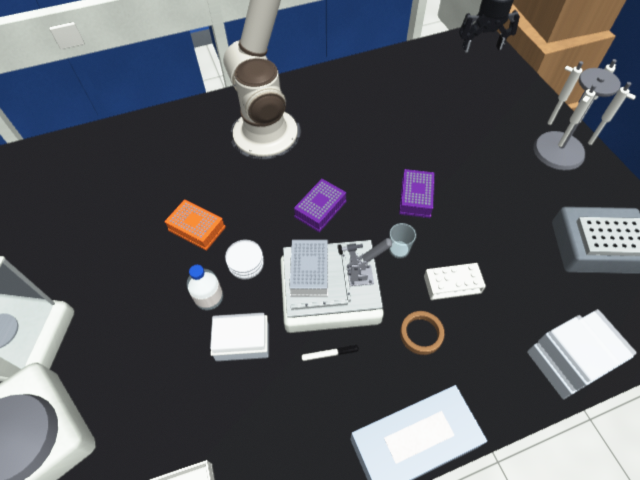

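View pics/top0.png

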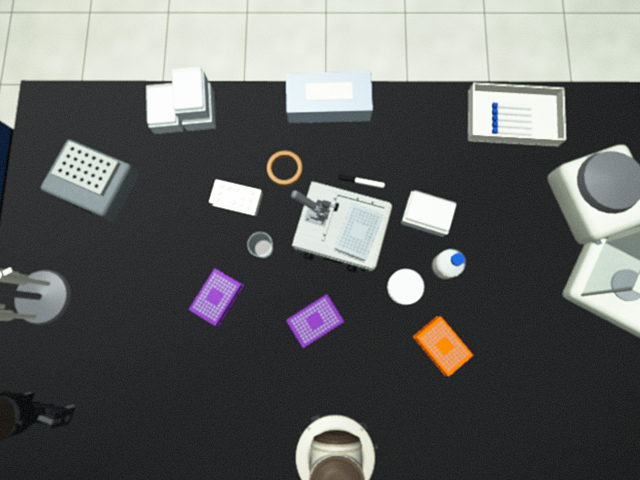

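Plate candidates: the milky/grey one on the shaker stage (top 360,232; scene 310,267), the purple look-alikes (top 315,320 and 216,297) and the orange one (top 443,346). By its description, the plate is the milky one on the stage. I'll check that in a close crop.

Run:
```python
import cv2,numpy as np,pickle
a,b=pickle.load(open("im0.pkl","rb"))
def crop(d,x,y,w,h,k):
    c=cv2.resize(d["image"][y:y+h,x:x+w,::-1],None,fx=k,fy=k,interpolation=cv2.INTER_CUBIC)
    for i in range(0,w,10):
        cv2.line(c,(i*k,0),(i*k,6),(0,0,255),1);cv2.putText(c,str(x+i),(i*k,16),0,.35,(0,0,255),1)
    for i in range(0,h,10):
        cv2.line(c,(0,i*k),(6,i*k),(0,0,255),1);cv2.putText(c,str(y+i),(8,i*k+4),0,.35,(0,0,255),1)
    return c
t=crop(b,285,170,114,105,7);cv2.imwrite("pics/topc.png",t[:600])
cv2.imwrite("pics/scc.png",crop(a,275,228,114,100,7)[:600])
print(t.shape)
```

```text
(735, 798, 3)
```

View pics/topc.png

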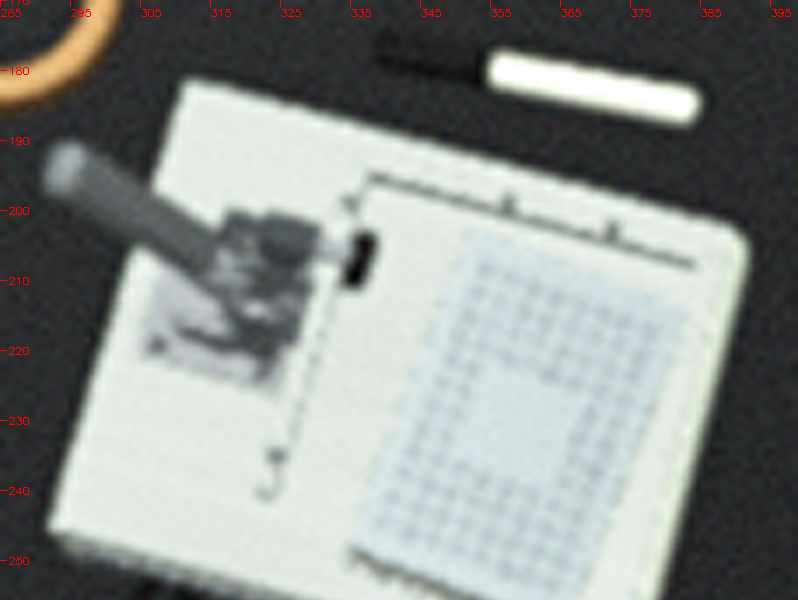

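View pics/scc.png

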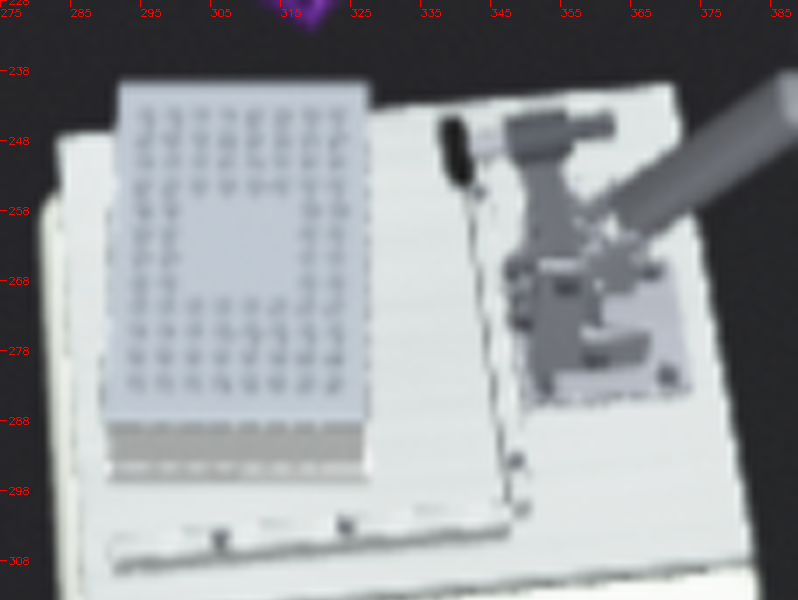

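The crops show the grey-mat plate on the stage. Mat corners in the scene view are about (292,240), (327,240), (290,288) and (326,288). In the top view the rail corner is about (337,195), and the lever is raised on the +y side with its end near (293,193). The milky plate is confirmed as the target. Next I'll cast rays.

```bash
cat > h.py <<'E'
import numpy as np,cv2
def ray(d,p,fish=False):
    K=d["mtx"];E=d["extrinsics"]
    x=(p[0]-K[0,2])/K[0,0];y=(p[1]-K[1,2])/K[1,1]
    if fish:
        r=np.hypot(x,y);v=np.array([x/r*np.sin(r),y/r*np.sin(r),np.cos(r)]) if r>1e-9 else np.array([0,0,1.])
    else: v=np.array([x,y,1.])
    return E[:3,3],E[:3,:3]@np.array([v[0],-v[1],-v[2]])
def onz(d,p,z,fish=False):
    o,v=ray(d,p,fish);return o+v*(z-o[2])/v[2]
def tri(d1,p1,d2,p2):
    (o1,v1),(o2,v2)=ray(d1,p1),ray(d2,p2)
    s=np.linalg.lstsq(np.c_[v1,-v2],o2-o1,rcond=None)[0]
    return (o1+s[0]*v1+o2+s[1]*v2)/2,np.linalg.norm(o1+s[0]*v1-o2-s[1]*v2)
def proj(d,P,fish=False):
    E=d["extrinsics"];c=E[:3,:3].T@(np.asarray(P,float)-E[:3,3]);v=np.array([c[0],-c[1],-c[2]])
    if fish:
        h=np.hypot(v[0],v[1]);t=np.arctan2(h,v[2]);xy=v[:2]/max(h,1e-9)*t
    else: xy=v[:2]/v[2]
    K=d["mtx"];return np.array([xy[0]*K[0,0]+K[0,2],xy[1]*K[1,1]+K[1,2]])
E
python3 - <<'E'
from h import *;import pickle
a,b=pickle.load(open("im0.pkl","rb"))
r=lambda x:np.round(x,1)
print("plate scene",[r(onz(a,p,134)[:2]) for p in[(292,240),(327.5,240),(326.5,288),(289.5,288)]])
for n,ps,pt in[("far end",(291,309),(384,208)),("corner",(347,304),(337,195)),("clamp end",(341,254),(323,241))]:
    print(n,*map(r,tri(a,ps,b,pt)),r(onz(a,ps,90)[:2]),r(onz(b,pt,90)[:2]),r(onz(b,pt,104)[:2]))
print("stage top",[r(onz(b,p,90)[:2]) for p in[(312,181),(391,204),(292,246)]])
print("lever end",*map(r,tri(a,(388,242),b,(294,194))))
m=cv2.inRange(b["image"],(190,190,190),(255,255,255))
n,l,s,c=cv2.connectedComponentsWithStats(m);i=l[235,325] or l[250,310];ct=cv2.findContours((l==i).astype(np.uint8),0,2)[0][0]
print(s[i]);q=cv2.boxPoints(cv2.minAreaRect(ct));print(q.round(1),[r(onz(b,p,90)[:2]) for p in q])
E
```

```text
plate scene [array([492.2, -73. ]), array([522.5,   4.1]), array([637.3, -43.4]), array([ 607.6, -118.9])]
far end [ 632.5 -128.9   82.1] 2.5 [ 636.4 -128.4] [ 630.  -129.1] [ 626.3 -127.3]
corner [667.5  -5.6  81.8] 0.2 [670.9  -7.2] [665.   -5.5] [660.9  -5.2]
clamp end [542.2  31.   84.1] 0.3 [545.4  29.7] [541.   30.8] [538.4  30.7]
stage top [array([703.5,  61. ]), array([ 641. , -147.7]), array([527.5, 111. ])]
lever end [627.3  98.7 226.2] 1.1
[     0      0    640    480 230563]
[[308. 429.]
 [365. 429.]
 [365. 479.]
 [308. 479.]] [array([81.3, 64.1]), array([ 82.2, -72.8]), array([-28.6, -71.5]), array([-29.6,  62.7])]
```

{"name": "servo_tool", "arguments": {"rows": [[1, 0, 0, -4.5, 0, 0, 0], [1, 0, 0, -4.5, 0, 0, 0], [1, 3.1, 3.1, -1.2, 0, 0, 0], [1, 3.1, 3.1, -1.2, 0, 0, 0], [1, 3.1, 3.1, -1.2, 0, 0, 0], [1, 3.1, 3.1, -1.2, 0, 0, 0], [1, 3.1, 3.1, -1.2, 0, 0, 0], [1, 3.1, 3.1, -1.2, 0, 0, 0], [1, 3.1, 3.1, -1.2, 0, 0, 0], [1, 3.1, 3.1, -1.2, 0, 0, 0], [1, 3.1, 3.1, 0, 0, 0, 0], [1, 3.1, 3.1, 0, 0, 0, 0]]}}

```text
clock: 1.3
position: [381.0, 222.7, 401.2]
ee_rot: [0.992, -0.13, 0.0, -0.0]
contact_force: [0.8, 0.6, 0.1]
gripper_width: 85.8
```

{"name": "servo_tool", "arguments": {"rows": [[1, 3.1, 3.1, 0, 0, 0, 0], [1, 3.1, 3.1, 0, 0, 0, 0], [1, 3.1, 3.1, 0, 0, 0, 0], [1, 3.1, 3.1, 0, 0, 0, 0], [1, 3.1, 3.1, 0, 0, 0, 0], [1, 3.1, 3.1, 0, 0, 0, 0], [1, 3.1, 3.1, 0, 0, 0, 0], [1, 0, 0, 0, 0, 0, 0], [1, 0, 0, 0, 0, 0, 0]]}}

```text
clock: 2.2
position: [534.5, -42.1, 399.9]
ee_rot: [0.991, -0.131, -0.001, 0.0]
contact_force: [-0.6, 0.5, -0.1]
gripper_width: 85.3
```

Run:
```python
from bench import *
from h import *;import pickle
w=get_image("wrist");pickle.dump(w,open("w1.pkl","wb"))
print(w["mtx"].round(1),w["extrinsics"].round(2));s=read_state();print(s["clock"],s["position"].round(1),s["ee_rot"].round(3),s["joints"].round(2))
cv2.imwrite("pics/w1.png",w["image"][...,::-1])
```

```text
[[371.6   0.  326.3]
 [  0.  371.6 242.8]
 [  0.    0.    1. ]] [[-2.6000e-01  9.2000e-01  3.0000e-01  6.0926e+02]
 [-9.7000e-01 -2.5000e-01 -8.0000e-02 -6.4130e+01]
 [ 0.0000e+00 -3.1000e-01  9.5000e-01  5.5750e+02]
 [ 0.0000e+00  0.0000e+00  0.0000e+00  1.0000e+00]]
2.25 [534.2 -41.3 400.5] [ 0.991 -0.13  -0.001  0.   ] [ 0.23  0.16  0.15 -0.   -1.56  1.08]
```

View pics/w1.png

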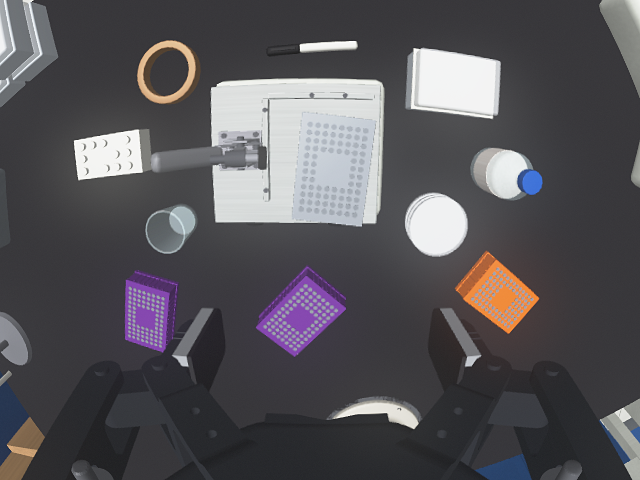

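The wrist view has the shaker at about (212–382, 80–222), the plate at (292–376, 113–225), the rail corner near (267,98), and the lever running from (250,157) to (152,160). I'll overlay my pose estimate on an enlarged crop.

Run:
```python
from h import *;import pickle
w=pickle.load(open("w1.pkl","rb"))
r=lambda x:np.round(x,1)
for n,p,z in[("stage+x+y",(212,87),90),("stage+x-y",(379,80),90),("stage-x+y",(215,222),90),("corner",(270,100),90),("farend",(373,99),90),("clampend",(270,199),90),("p",(304,113),134),("p",(376,122),134),("p",(362,226),134),("p",(292,219),134)]: print(n,r(onz(w,p,z,True)[:2]))
o=np.array([591,-21.]);ps=np.radians(-16);R=np.array([[np.cos(ps),-np.sin(ps)],[np.sin(ps),np.cos(ps)]])
S=lambda x,y,z:np.r_[o+R@[x,y],z]
k=4;x0,y0=140,70;c=cv2.resize(w["image"][y0:y0+165,x0:x0+250,::-1],None,fx=3.2,fy=3.2,interpolation=cv2.INTER_CUBIC)
def L(pts,col):
    q=np.array([(proj(w,p,True)-(x0,y0))*3.2 for p in pts]);cv2.polylines(c,[q.round().astype(int)],False,col,1)
L([S(64,-95,104),S(64,33,104),S(-64,33,104)],(0,0,255));L([S(64,-95,90),S(64,33,90),S(-64,33,90)],(0,160,0))
L([S(-96,110,90),S(84,110,90),S(84,-105,90),S(-96,-105,90),S(-96,110,90)],(255,0,0))
cv2.imwrite("pics/w1c.png",c)
```

```text
stage+x+y [701.6  60.4]
stage+x-y [ 650.9 -143.3]
stage-x+y [530.8 110.9]
corner [661.5  -6.4]
farend [ 629.1 -129.7]
clampend [539.9  29.2]
p [631.2 -44.6]
p [ 600.9 -120.2]
p [486.6 -75.3]
p [516.4   2.3]
```

View pics/w1c.png

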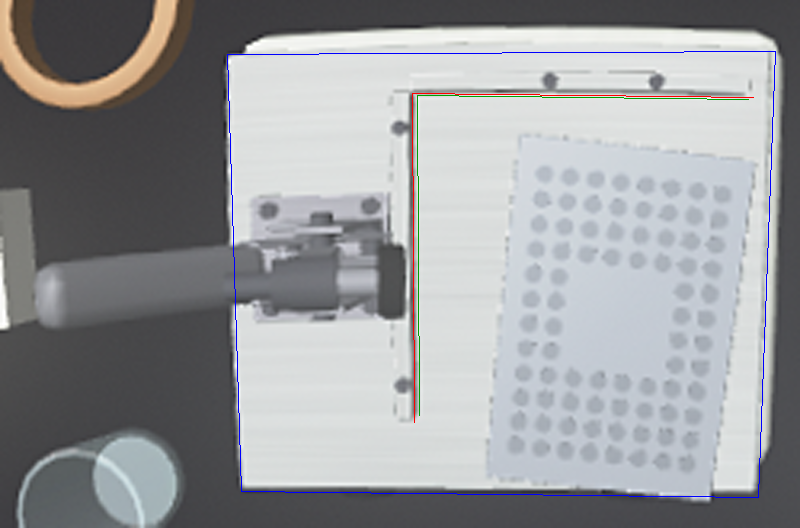

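The overlay agrees within about 1–2 mm: rails (red/green), stage edge (blue), shaker origin (591,-21), yaw -16°. Next I'll check where the open fingertips really are and compute waypoint numbers.

Run:
```python
from h import *;import pickle
from scipy.spatial.transform import Rotation as Ro
w=pickle.load(open("w1.pkl","rb"));T=Ro.from_quat([0.991,-.13,-.001,0]);p=np.array([534.2,-41.3,400.5])
for z in(11,-2):
  for x in(-11,11):
    for y in(42.5,57): print(z,x,y,proj(w,p+T.apply([x,y,z]),True).round(),proj(w,p+T.apply([x,-y,z]),True).round())
o=np.array([591.3,-21.]);ps=np.radians(-16);R=np.array([[np.cos(ps),-np.sin(ps)],[np.sin(ps),np.cos(ps)]])
for n,q in[("pre -y",(-12,-125)),("end -y",(-12,-63.5)),("pre -x",(-112,-12)),("end -x",(-75,-12)),("lever",(0,110))]:print(n,(o+R@q).round(1))
print(R.T@(p[:2]-o))
```

```text
11 -11 42.5 [403. 308.] [239. 308.]
11 -11 57 [430. 307.] [213. 307.]
11 11 42.5 [407. 268.] [235. 269.]
11 11 57 [435. 268.] [208. 268.]
-2 -11 42.5 [408. 320.] [234. 320.]
-2 -11 57 [437. 319.] [206. 319.]
-2 11 42.5 [412. 279.] [229. 279.]
-2 11 57 [442. 278.] [200. 278.]
pre -y [ 545.3 -137.9]
end -y [562.3 -78.7]
pre -x [480.3  -1.7]
end -x [515.9 -11.9]
lever [621.6  84.7]
[-49.29260451 -35.25250544]
```

{"name": "servo_tool", "arguments": {"rows": [[1, 1.8, 4.5, 0, 0, 0, 0], [1, 1.9, 4.5, 0, 0, 0, 0], [1, 0, 0, -0.0, 0, 0, 8.3], [1, 0, 0, 0, 0, 0, 8.3], [1, 0, 0, 0, 0, 0, 8.3], [1, 0, 0, 0, 0, 0, 8.3], [1, 0, 0, 0, 0, 0, 8.3], [1, 0, 0, 0, 0, 0, 8.3], [1, 0, 0, 0, 0, 0, 8.3], [1, 0, 0, 0, 0, 0, 8.3], [1, 0, 0, 0, 0, 0, 8.3], [1, 0, 0, 0, 0, 0, 8.3]]}}

```text
clock: 3.45
position: [546.6, -136.0, 401.5]
ee_rot: [-0.655, 0.755, -0.0, 0.0]
contact_force: [0.2, 0.2, 0.2]
gripper_width: 85.5
```

{"name": "servo_tool", "arguments": {"rows": [[1, 0, 0, 0, 0, 0, 8.0], [1, 0, 0, 4.5, 0, 0, 0], [1, 0, 0, 4.5, 0, 0, 0], [1, 0, 0, 4.5, 0, 0, 0], [1, 0, 0, 4.5, 0, 0, 0], [1, 0, 0, 4.5, 0, 0, 0], [1, 0, 0, 4.5, 0, 0, 0], [1, 0, 0, 0, 0, 0, 0], [1, 0, 0, 0, 0, 0, 0]]}}

```text
clock: 4.35
position: [547.6, -137.0, 132.2]
ee_rot: [-0.603, 0.798, -0.001, -0.0]
contact_force: [-0.1, 0.1, 1.3]
gripper_width: 85.5
```

Run:
```python
from bench import *
from h import *;import pickle
from scipy.spatial.transform import Rotation as Ro
a=get_image("scene");pickle.dump(a,open("s1.pkl","wb"));s=read_state()
print(s["clock"],s["position"].round(1),s["ee_rot"].round(3),s["joints"].round(2),s["contact_force"].round(1),Ro.from_quat(s["ee_rot"]).as_matrix().round(3).tolist())
T=Ro.from_quat(s["ee_rot"]);p=s["position"]
x0,y0,k=210,190,5;c=cv2.resize(a["image"][y0:y0+120,x0:x0+150,::-1],None,fx=k,fy=k,interpolation=cv2.INTER_CUBIC)
for z,col in((11,(0,0,255)),(-2,(0,200,0)),(-30,(255,0,0))):
  for y in(-1,1):
    q=np.array([(proj(a,p+T.apply(v))-(x0,y0))*k for v in[(-11,y*42.5,z),(-11,y*57,z),(11,y*57,z),(11,y*42.5,z)]]);cv2.polylines(c,[q.round().astype(int)],True,col,1)
cv2.imwrite("pics/s1.png",c)
```

```text
4.4 [ 548.8 -137.2  133.7] [-0.603  0.798 -0.002  0.001] [ 0.04  0.35 -0.26  0.   -0.95 -0.32] [-0.4 -0.1  1. ] [[-0.272, -0.962, 0.004], [-0.962, 0.272, -0.001], [-0.0, -0.004, -1.0]]
```

View pics/s1.png

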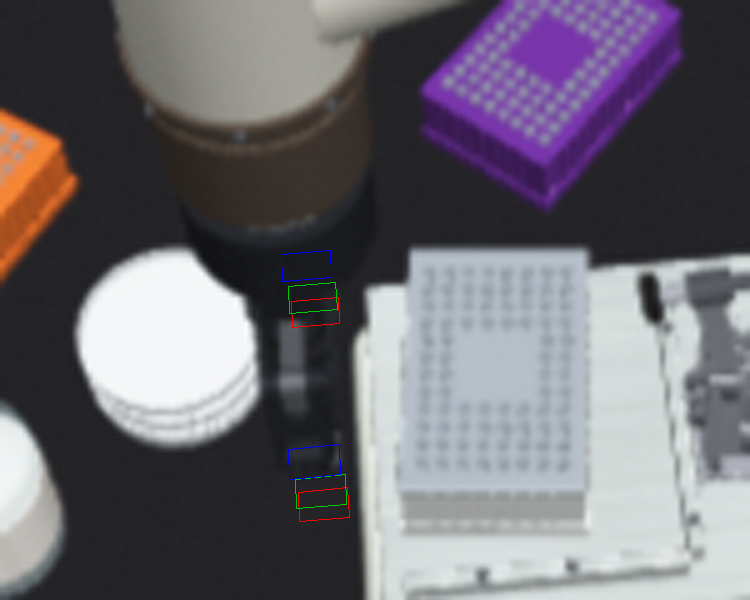

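Run:
```python
from h import *;import pickle
a=pickle.load(open("s1.pkl","rb"))
x0,y0,k=250,235,9;c=cv2.resize(a["image"][y0:y0+65,x0:x0+45,::-1],None,fx=k,fy=k,interpolation=cv2.INTER_CUBIC)
c=np.clip(255*(c/110.)**.6,0,255).astype(np.uint8);c=np.hstack([c,c])
from scipy.spatial.transform import Rotation as Ro
T=Ro.from_quat([-0.603,0.798,-0.001,0]);p=np.array([547.6,-137,132.2])
for z,col in((11,(0,0,255)),(-2,(0,200,0)),(-15,(0,255,255)),(-30,(255,0,0))):
  for y in(-1,1):
    q=np.array([(proj(a,p+T.apply(v))-(x0,y0))*k for v in[(-11,y*42.5,z),(-11,y*57,z),(11,y*57,z),(11,y*42.5,z)]]);cv2.polylines(c,[q.round().astype(int)],True,col,1)
cv2.imwrite("pics/s2.png",c)
```

```text
(no output)
```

View pics/s2.png

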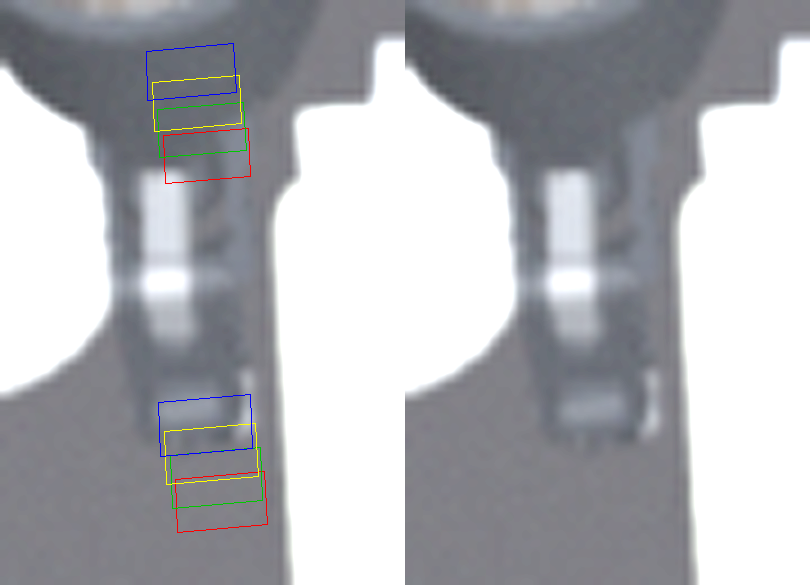

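Fully open, the fingertips sit farther back than the nominal value, somewhere between -8 and -25 mm relative to the TCP. I'll find the exact height with a gentle touch on the stage's bare edge strip.

{"name": "servo_tool", "arguments": {"rows": [[1, -1.2, 0, 0, 0, 0, 0], [1, 0, 0, 1.0, 0, 0, 0], [1, 0, 0, 1.0, 0, 0, 0], [1, 0, 0, 0.5, 0, 0, 0], [1, 0, 0, 0, 0, 0, 0], [1, 0, 0, 0, 0, 0, 0]]}}

```text
clock: 5.0
position: [550.2, -126.4, 105.8]
ee_rot: [-0.602, 0.798, 0.0, -0.0]
contact_force: [-0.6, 0.0, 0.1]
gripper_width: 85.3
```

{"name": "servo_tool", "arguments": {"rows": [[1, 0, 0, 0.4, 0, 0, 0], [1, 0, 0, 0.4, 0, 0, 0], [1, 0, 0, 0, 0, 0, 0]]}}

```text
clock: 5.3
position: [549.8, -126.2, 97.3]
ee_rot: [-0.602, 0.798, 0.0, -0.001]
contact_force: [-0.1, -0.1, 0.6]
gripper_width: 85.2
```

{"name": "servo_tool", "arguments": {"rows": [[1, 0, 0, 0.3, 0, 0, 0], [1, 0, 0, 0.3, 0, 0, 0], [1, 0, 0, 0, 0, 0, 0]]}}

```text
clock: 5.6
position: [549.9, -126.2, 91.5]
ee_rot: [-0.602, 0.798, 0.0, -0.0]
contact_force: [-0.5, -0.1, -0.1]
gripper_width: 85.2
```

{"name": "servo_tool", "arguments": {"rows": [[1, 0, 0, 0.2, 0, 0, 0], [1, 0, 0, 0.2, 0, 0, 0], [1, 0, 0, 0, 0, 0, 0]]}}

```text
clock: 5.9
position: [550.0, -126.2, 87.7]
ee_rot: [-0.602, 0.798, 0.0, -0.0]
contact_force: [-0.3, 0.5, -0.1]
gripper_width: 85.6
```

{"name": "servo_tool", "arguments": {"rows": [[1, 0, 0, 0.2, 0, 0, 0], [1, 0, 0, 0.1, 0, 0, 0], [1, 0, 0, 0, 0, 0, 0]]}}

```text
clock: 6.2
position: [550.1, -126.2, 84.8]
ee_rot: [-0.602, 0.798, 0.0, -0.0]
contact_force: [-1.2, -0.4, 0.2]
gripper_width: 85.5
```

{"name": "servo_tool", "arguments": {"rows": [[1, 0, 0, 0.2, 0, 0, 0], [1, 0, 0, 0.1, 0, 0, 0], [1, 0, 0, 0, 0, 0, 0]]}}

```text
clock: 6.5
position: [550.1, -126.2, 81.8]
ee_rot: [-0.602, 0.798, 0.0, -0.0]
contact_force: [0.7, -0.2, -0.1]
gripper_width: 85.3
```

{"name": "servo_tool", "arguments": {"rows": [[1, 0, 0, 0.2, 0, 0, 0], [1, 0, 0, 0.1, 0, 0, 0], [1, 0, 0, 0, 0, 0, 0]]}}

```text
clock: 6.8
position: [550.1, -126.2, 78.8]
ee_rot: [-0.602, 0.798, 0.0, -0.0]
contact_force: [-0.1, 0.1, -0.1]
gripper_width: 85.3
```

{"name": "servo_tool", "arguments": {"rows": [[1, -0.3, 0, 0, 0, 0, 0], [1, -0.3, 0, 0, 0, 0, 0], [1, 0, 0, 0, 0, 0, 0]]}}

```text
clock: 7.1
position: [552.1, -120.0, 79.1]
ee_rot: [-0.602, 0.798, -0.0, 0.0]
contact_force: [0.5, -0.1, -0.3]
gripper_width: 85.4
```

Run:
```python
from bench import *
from h import *;import pickle
a=get_image("scene");pickle.dump(a,open("s2.pkl","wb"))
x0,y0,k=255,230,8;c=cv2.resize(a["image"][y0:y0+75,x0:x0+50,::-1],None,fx=k,fy=k,interpolation=cv2.INTER_CUBIC)
d=np.clip(255*(c/110.)**.6,0,255).astype(np.uint8);cv2.imwrite("pics/s3.png",np.hstack([c,d]))
```

```text
(no output)
```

View pics/s3.png

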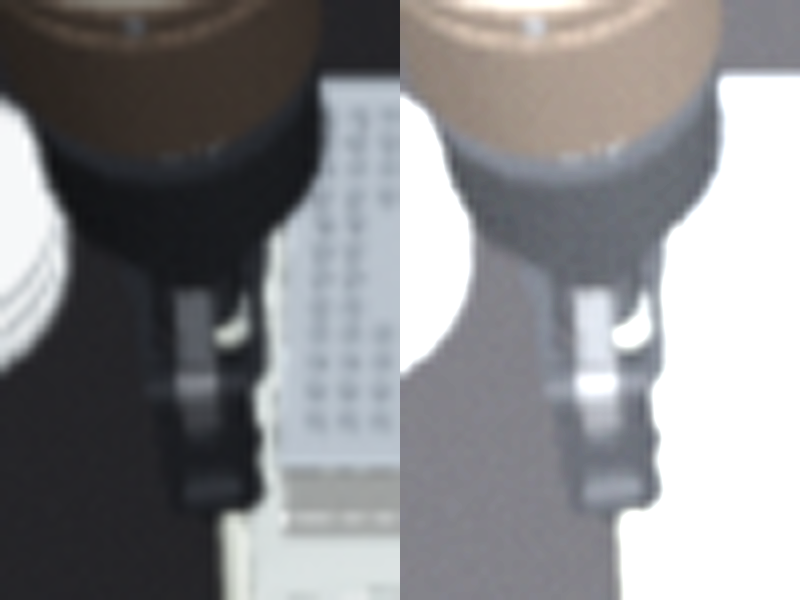

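Run:
```python
from h import *;import pickle
a=pickle.load(open("s2.pkl","rb"))
o=np.array([591.3,-21.]);ps=np.radians(-16);R=np.array([[np.cos(ps),-np.sin(ps)],[np.sin(ps),np.cos(ps)]])
t=R.T@(np.array([552.1,-120])-o);print("tcp sh",t.round(1))
for px in[(277.7,293.5),(282.5,293.5),(287.7,292.5)]:
  c,v=ray(a,px);cs=R.T@(c[:2]-o);vs=R.T@v[:2]
  for yy in(42.5,50,57):
    s=(t[0]+yy-cs[0])/vs[0];print(px,yy,"y",(cs[1]+s*vs[1]).round(1),"z",(c[2]+s*v[2]).round(1))
```

```text
tcp sh [ -10.4 -106. ]
(277.7, 293.5) 42.5 y -118.9 z 90.4
(277.7, 293.5) 50 y -117.8 z 105.7
(277.7, 293.5) 57 y -116.8 z 120.0
(282.5, 293.5) 42.5 y -108.1 z 88.3
(282.5, 293.5) 50 y -107.2 z 103.6
(282.5, 293.5) 57 y -106.4 z 117.9
(287.7, 292.5) 42.5 y -96.0 z 91.2
(287.7, 292.5) 50 y -95.3 z 106.4
(287.7, 292.5) 57 y -94.7 z 120.7
```

{"name": "servo_tool", "arguments": {"rows": [[1, 0, 0, -0.6, 0, 0, 0], [0.6, 0, 0, 0, 0, 0, 0], [0.6, 0, 0, 0, 0, 0, 0], [0.6, 0, 0, 0, 0, 0, 0], [0.6, 0, 0, 0, 0, 0, 0]]}}

```text
clock: 7.65
position: [551.8, -120.4, 84.9]
ee_rot: [-0.602, 0.798, 0.0, -0.0]
contact_force: [0.5, -0.1, -0.3]
gripper_width: 51.1
```

{"name": "servo_tool", "arguments": {"rows": [[0.6, 0, 0, 0.2, 0, 0, 0], [0.6, 0, 0, 0.1, 0, 0, 0], [0.6, 0, 0, 0, 0, 0, 0]]}}

```text
clock: 7.95
position: [551.7, -120.4, 81.7]
ee_rot: [-0.602, 0.798, 0.0, -0.0]
contact_force: [-0.4, -0.7, -0.3]
gripper_width: 51.2
```

{"name": "servo_tool", "arguments": {"rows": [[0.6, -0.4, 0, 0, 0, 0, 0], [0.6, -0.4, 0, 0, 0, 0, 0], [0.6, -0.4, 0, 0, 0, 0, 0], [0.6, -0.4, 0, 0, 0, 0, 0], [0.6, 0, 0, 0, 0, 0, 0]]}}

```text
clock: 8.45
position: [556.5, -104.4, 82.0]
ee_rot: [-0.603, 0.798, 0.0, 0.0]
contact_force: [1.2, -0.1, 0.0]
gripper_width: 51.1
```

{"name": "servo_tool", "arguments": {"rows": [[0.6, -0.4, 0, 0, 0, 0, 0], [0.6, -0.4, 0, 0, 0, 0, 0], [0.6, -0.4, 0, 0, 0, 0, 0], [0.6, -0.4, 0, 0, 0, 0, 0], [0.6, -0.2, 0, 0, 0, 0, 0]]}}

```text
clock: 8.95
position: [561.3, -87.4, 82.0]
ee_rot: [-0.602, 0.798, 0.0, -0.0]
contact_force: [-0.7, -1.2, 0.2]
gripper_width: 51.1
```

{"name": "servo_tool", "arguments": {"rows": [[0.6, -0.2, 0, 0, 0, 0, 0], [0.6, -0.2, 0, 0, 0, 0, 0], [0.6, 0, 0, 0, 0, 0, 0]]}}

```text
clock: 9.25
position: [562.4, -83.5, 82.0]
ee_rot: [-0.602, 0.798, 0.0, 0.0]
contact_force: [-0.2, 1.3, -1.1]
gripper_width: 51.5
```

Run:
```python
from bench import *
from h import *;import pickle
b=get_image("top");a=get_image("scene");pickle.dump((a,b),open("s3.pkl","wb"))
x0,y0=275,228;k=5;c=cv2.resize(a["image"][y0:y0+90,x0:x0+80,::-1],None,fx=k,fy=k,interpolation=cv2.INTER_CUBIC)
x0,y0=325,180;d=cv2.resize(b["image"][y0:y0+90,x0:x0+80,::-1],None,fx=k,fy=k,interpolation=cv2.INTER_CUBIC)
cv2.imwrite("pics/s4.png",np.hstack([c,d]))
```

```text
(no output)
```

View pics/s4.png

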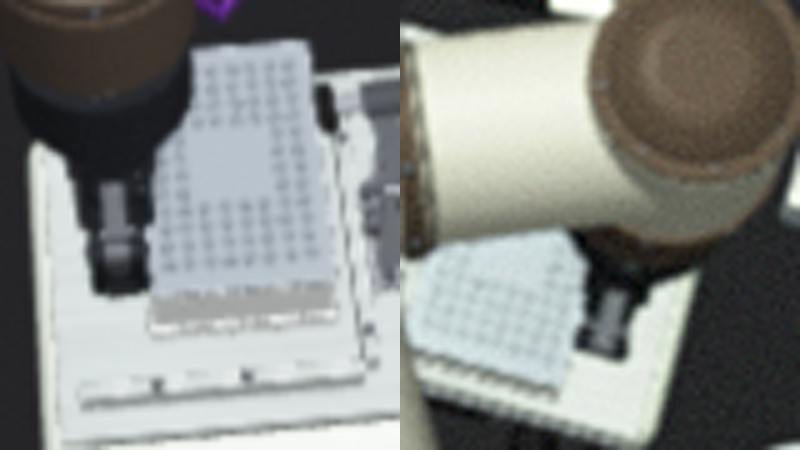

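The plate is nearly square and close to the clamp rail. I'll keep pushing in small steps and watch the force.

{"name": "servo_tool", "arguments": {"rows": [[0.6, -0.15, 0, 0, 0, 0, 0], [0.6, -0.15, 0, 0, 0, 0, 0], [0.6, -0.1, 0, 0, 0, 0, 0], [0.6, 0, 0, 0, 0, 0, 0]]}}

```text
clock: 9.75
position: [563.4, -79.9, 82.0]
ee_rot: [-0.602, 0.798, 0.0, -0.0]
contact_force: [0.3, -0.2, 0.3]
gripper_width: 51.0
```

{"name": "servo_tool", "arguments": {"rows": [[0.6, -0.1, 0, 0, 0, 0, 0], [0.6, 0, 0, 0, 0, 0, 0]]}}

```text
clock: 9.95
position: [563.7, -79.0, 82.0]
ee_rot: [-0.602, 0.798, 0.0, -0.0]
contact_force: [-0.5, 0.2, 0.7]
gripper_width: 51.4
```

{"name": "servo_tool", "arguments": {"rows": [[0.6, -0.1, 0, 0, 0, 0, 0], [0.6, 0, 0, 0, 0, 0, 0]]}}

```text
clock: 10.15
position: [564.0, -78.0, 82.0]
ee_rot: [-0.602, 0.798, 0.0, -0.0]
contact_force: [0.1, 0.2, -0.1]
gripper_width: 51.3
```

{"name": "servo_tool", "arguments": {"rows": [[0.6, -0.1, 0, 0, 0, 0, 0], [0.6, 0, 0, 0, 0, 0, 0]]}}

```text
clock: 10.35
position: [564.3, -77.0, 82.0]
ee_rot: [-0.602, 0.798, 0.0, 0.0]
contact_force: [0.0, -0.6, 0.0]
gripper_width: 51.2
```

{"name": "servo_tool", "arguments": {"rows": [[0.6, -0.1, 0, 0, 0, 0, 0], [0.6, 0, 0, 0, 0, 0, 0]]}}

```text
clock: 10.55
position: [564.6, -76.1, 82.0]
ee_rot: [-0.602, 0.798, 0.0, 0.0]
contact_force: [0.6, -0.7, 0.4]
gripper_width: 51.0
```

{"name": "servo_tool", "arguments": {"rows": [[0.6, -0.1, 0, 0, 0, 0, 0], [0.6, 0, 0, 0, 0, 0, 0]]}}

```text
clock: 10.75
position: [564.9, -75.1, 82.0]
ee_rot: [-0.602, 0.798, -0.0, 0.0]
contact_force: [-0.1, -1.5, 0.3]
gripper_width: 51.0
```

{"name": "servo_tool", "arguments": {"rows": [[0.6, -0.1, 0, 0, 0, 0, 0], [0.6, 0, 0, 0, 0, 0, 0]]}}

```text
clock: 10.95
position: [565.0, -74.9, 82.3]
ee_rot: [-0.602, 0.798, -0.0, -0.0]
contact_force: [-0.8, -5.0, 0.8]
gripper_width: 51.2
```

{"name": "servo_tool", "arguments": {"rows": [[0.6, -0.1, 0, 0, 0, 0, 0], [0.6, 0, 0, 0, 0, 0, 0]]}}

```text
clock: 11.15
position: [565.1, -74.8, 82.5]
ee_rot: [-0.602, 0.798, -0.001, -0.001]
contact_force: [-1.2, -8.2, 2.0]
gripper_width: 51.2
```

Firm contact on the clamp rail at 8 N. Backing off, then moving round to the -x side.

{"name": "servo_tool", "arguments": {"rows": [[0.6, 0.5, 0, 0, 0, 0, 0], [0.6, 3.5, 0, 0, 0, 0, 0], [0.6, 0, 0, -4, 0, 0, 0], [0.6, 0, 0, -4, 0, 0, 0], [0.6, 0, 4.9, 0, 0, 0, 0], [0.6, 0, 4.9, 0, 0, 0, 0], [0.6, -4.5, 0, 0, 0, 0, 0], [0.6, -4.4, 0, 0, 0, 0, 0], [0.6, 0, 0, 0, 0, 0, 8.2], [0.6, 0, 0, 0, 0, 0, 8.2], [0.6, 0, 0, 0, 0, 0, 8.2], [0.6, 0, 0, 0, 0, 0, 8.2]]}}

```text
clock: 12.35
position: [484.7, 1.6, 162.0]
ee_rot: [-0.35, 0.937, 0.0, 0.001]
contact_force: [0.8, -0.3, 0.4]
gripper_width: 51.0
```

{"name": "servo_tool", "arguments": {"rows": [[0.6, 0, 0, 0, 0, 0, 8.2], [0.6, 0, 0, 0, 0, 0, 8.2], [0.6, 0, 0, 0, 0, 0, 8.2], [0.6, 0, 0, 0, 0, 0, 8.2], [0.6, 0, 0, 0, 0, 0, 8.2], [0.6, 0, 0, 0, 0, 0, 8.2], [0.6, 0, 0, 0, 0, 0, 8.0], [0.6, 0, 0, 0, 0, 0, 0], [0.6, 0, 0, 0, 0, 0, 0]]}}

```text
clock: 13.25
position: [484.7, 1.1, 162.0]
ee_rot: [0.137, 0.991, 0.0, 0.0]
contact_force: [0.2, 0.1, 0.0]
gripper_width: 51.0
```

```bash
cat > st.py <<'E'
from bench import *
from h import *
from scipy.spatial.transform import Rotation as Ro
o=np.array([591.3,-21.]);ps=np.radians(-16);R=np.array([[np.cos(ps),-np.sin(ps)],[np.sin(ps),np.cos(ps)]])
s=read_state();q=R.T@(s["position"][:2]-o);M=Ro.from_quat(s["ee_rot"]).as_matrix()
print("t",s["clock"],"shaker",q.round(1),"z",s["position"][2].round(1),"yaw x",np.degrees(np.arctan2(M[1,0],M[0,0])).round(1),s["joints"].round(2),s["contact_force"].round(1))
E
python3 st.py
```

```text
t 13.25 shaker [-108.6   -8.2] z 162.0 yaw x 164.2 [ 0.34  0.2  -0.41 -0.   -0.97 -2.18] [0.2 0.1 0. ]
```

{"name": "servo_tool", "arguments": {"rows": [[0.6, 0, 0.15, 4, 0, 0, 0], [0.6, 0, 0, 4, 0, 0, 0], [0.6, -0.4, 0, 0, 0, 0, 0], [0.6, -0.4, 0, 0, 0, 0, 0], [0.6, -0.4, 0, 0, 0, 0, 0], [0.6, -0.4, 0, 0, 0, 0, 0], [0.6, -0.4, 0, 0, 0, 0, 0], [0.6, -0.4, 0, 0, 0, 0, 0], [0.6, 0, 0, 0, 0, 0, 0]]}}

```text
clock: 14.15
position: [509.1, -4.5, 82.5]
ee_rot: [0.139, 0.99, 0.0, 0.001]
contact_force: [-0.4, 0.2, -0.3]
gripper_width: 51.1
```

{"name": "servo_tool", "arguments": {"rows": [[0.6, -0.2, 0, 0, 0, 0, 0], [0.6, -0.2, 0, 0, 0, 0, 0], [0.6, -0.2, 0, 0, 0, 0, 0], [0.6, -0.1, 0, 0, 0, 0, 0], [0.6, 0, 0, 0, 0, 0, 0]]}}

```text
clock: 14.65
position: [515.0, -6.4, 82.0]
ee_rot: [0.139, 0.99, -0.0, 0.0]
contact_force: [-0.2, -0.1, 0.1]
gripper_width: 51.1
```

```bash
python3 st.py
```

```text
t 14.65 shaker [-77.4  -7. ] z 82.0 yaw x 164.1 [ 0.3   0.34 -0.44  0.   -0.79 -2.15] [-0.2 -0.1  0.1]
```

{"name": "servo_tool", "arguments": {"rows": [[0.6, -0.2, 0, 0, 0, 0, 0], [0.6, -0.2, 0, 0, 0, 0, 0], [0.6, -0.1, 0, 0, 0, 0, 0], [0.6, 0, 0, 0, 0, 0, 0]]}}

```text
clock: 15.05
position: [519.8, -7.8, 81.9]
ee_rot: [0.139, 0.99, -0.0, 0.0]
contact_force: [-0.6, -0.1, 0.9]
gripper_width: 51.1
```

{"name": "servo_tool", "arguments": {"rows": [[0.6, -0.1, 0, 0, 0, 0, 0], [0.6, -0.1, 0, 0, 0, 0, 0], [0.6, 0, 0, 0, 0, 0, 0]]}}

```text
clock: 15.35
position: [519.7, -8.1, 81.8]
ee_rot: [0.139, 0.99, -0.0, -0.002]
contact_force: [-5.8, 3.2, 4.1]
gripper_width: 51.5
```

{"name": "servo_tool", "arguments": {"rows": [[0.6, -0.1, 0, 0, 0, 0, 0], [0.6, 0, 0, 0, 0, 0, 0]]}}

```text
clock: 15.55
position: [519.7, -8.2, 81.8]
ee_rot: [0.139, 0.99, -0.0, -0.003]
contact_force: [-8.9, 4.4, 6.2]
gripper_width: 51.4
```

{"name": "servo_tool", "arguments": {"rows": [[0.6, 0.4, 0, 0, 0, 0, 0], [0.6, 4, 0, 0, 0, 0, 0], [0.6, 1, 0, -4, 0, 0, 0], [0.6, 0, 0, -4.5, 0, 0, 0], [0.6, 0, 0, -4.5, 0, 0, 0], [0.6, 0, 0, -4.5, 0, 0, 0], [0, 0, 0, 0, 0, 0, 0]]}}

```text
clock: 16.25
position: [475.1, 6.9, 264.5]
ee_rot: [0.138, 0.99, 0.003, 0.008]
contact_force: [-0.3, -0.1, -0.3]
gripper_width: 38.1
```

Run:
```python
from st import *;import pickle
a=get_image("scene");w=get_image("wrist");b=get_image("top");pickle.dump((a,w,b),open("s5.pkl","wb"))
S=lambda x,y,z:np.r_[o+R@[x,y],z]
def crop(d,f,x0,y0,W,H,k):
    c=cv2.resize(d["image"][y0:y0+H,x0:x0+W,::-1],None,fx=k,fy=k,interpolation=cv2.INTER_CUBIC)
    def L(pts,col):
        q=np.array([(proj(d,p,f)+.5-(x0,y0))*k for p in pts]);cv2.polylines(c,[q.round().astype(int)],False,col,1)
    L([S(64,-95,104),S(64,33,104),S(-64,33,104)],(0,0,255))
    L([S(sx*62.4,-9.75+sy*41.25,134) for sx,sy in((1,1),(1,-1),(-1,-1),(-1,1),(1,1))],(255,0,255))
    return c
pc=np.mean([proj(w,S(x,y,110),True) for x in(-80,70) for y in(-60,60)],0).astype(int);print(pc)
c=crop(a,False,285,235,80,80,6);x0=max(0,min(pc[0]-100,440));y0=max(0,min(pc[1]-120,240))
d=crop(w,True,x0,y0,200,240,2)
cv2.imwrite("pics/s5.png",np.hstack([c,cv2.resize(d,(300,360)) if 0 else cv2.copyMakeBorder(d[:,:320],0,0,0,0,0)]))
```

```text
t 16.25 shaker [-119.4   -5.2] z 264.5 yaw x 164.1 [ 0.36  0.08 -0.27  0.   -1.2  -2.21] [-0.3 -0.1 -0.3]
[333 327]
```

View pics/s5.png

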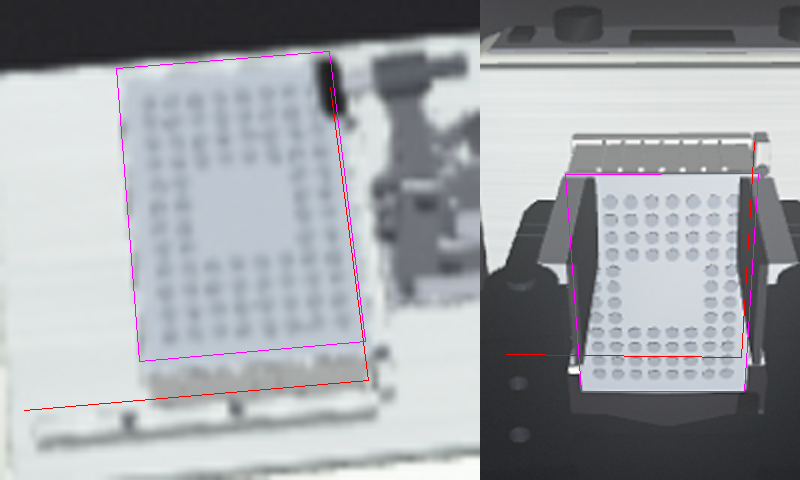

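The scene crop has the plate's mat corners near (118,68), (330,52), (363,350) and (143,365), parallel to the home outline. The offset is within the calibration error. To be sure about y after the x push, I'll repeat a gentle +y push. The lever needs that tool orientation anyway.

{"name": "servo_tool", "arguments": {"rows": [[0.6, -2.9, -2.8, 0, 0, 0, 0], [0.6, -2.9, -2.8, 0, 0, 0, 0], [0.6, -2.9, -2.8, 0, 0, 0, 0], [0.6, -2.9, -2.8, 0, 0, 0, 0], [0.6, 0, 0, 0, 0, 0, -8.2], [0.6, 0, 0, 0, 0, 0, -8.2], [0.6, 0, 0, 0, 0, 0, -8.2], [0.6, 0, 0, 0, 0, 0, -8.2], [0.6, 0, 0, 0, 0, 0, -8.2], [0.6, 0, 0, 0, 0, 0, -8.2], [0.6, 0, 0, 0, 0, 0, -8.2], [0.6, 0, 0, 0, 0, 0, -8.2]]}}

```text
clock: 17.6
position: [550.8, -133.3, 254.6]
ee_rot: [-0.422, 0.906, 0.001, -0.002]
contact_force: [-0.1, -0.0, -0.6]
gripper_width: 51.1
```

{"name": "servo_tool", "arguments": {"rows": [[0.6, 0, 0, 0, 0, 0, -8.2], [0.6, 0, 0, 0, 0, 0, -8.2], [0.6, 0, 0, 0, 0, 0, -8.2], [0.6, 0, 0, 4.5, 0, 0, 0], [0.6, 0, 0, 4.5, 0, 0, 0], [0.6, 0, 0, 4.5, 0, 0, 0], [0.6, 0, 0, 0, 0, 0, 0], [0.6, 0, 0, 0, 0, 0, 0]]}}

```text
clock: 18.4
position: [551.2, -133.6, 121.3]
ee_rot: [-0.604, 0.797, 0.0, -0.001]
contact_force: [0.7, -1.3, 0.1]
gripper_width: 51.4
```

```bash
python3 st.py
```

```text
t 18.4 shaker [  -7.5 -119.3] z 121.3 yaw x -105.7 [ 0.05  0.37 -0.26  0.   -0.94 -0.32] [ 0.7 -1.3  0.1]
```

{"name": "servo_tool", "arguments": {"rows": [[0.6, 0, -0.5, 3.9, 0, 0, 0], [0.6, -1, 0, 0, 0, 0, 0], [0.6, -1, 0, 0, 0, 0, 0], [0.6, -1, 0, 0, 0, 0, 0], [0.6, -1, 0, 0, 0, 0, 0], [0.6, -0.8, 0, 0, 0, 0, 0], [0.6, -0.4, 0, 0, 0, 0, 0], [0.6, -0.2, 0, 0, 0, 0, 0], [0.6, -0.2, 0, 0, 0, 0, 0], [0.6, 0, 0, 0, 0, 0, 0]]}}

```text
clock: 19.4
position: [571.3, -80.7, 83.0]
ee_rot: [-0.604, 0.797, 0.0, -0.0]
contact_force: [0.2, -0.1, -0.6]
gripper_width: 51.4
```

{"name": "servo_tool", "arguments": {"rows": [[0.6, -0.2, 0, 0, 0, 0, 0], [0.6, -0.1, 0, 0, 0, 0, 0], [0.6, 0, 0, 0, 0, 0, 0]]}}

```text
clock: 19.7
position: [572.1, -77.9, 82.9]
ee_rot: [-0.604, 0.797, 0.0, -0.0]
contact_force: [0.0, -0.1, 1.0]
gripper_width: 51.5
```

```bash
python3 st.py
```

```text
t 19.7 shaker [ -2.8 -60. ] z 82.9 yaw x -105.8 [ 0.15  0.43 -0.28  0.   -0.86 -0.42] [ 0.  -0.1  1. ]
```

{"name": "servo_tool", "arguments": {"rows": [[0.6, -0.1, 0, 0, 0, 0, 0], [0.6, 0, 0, 0, 0, 0, 0]]}}

```text
clock: 19.9
position: [572.2, -77.1, 83.0]
ee_rot: [-0.604, 0.797, 0.0, -0.0]
contact_force: [-0.9, -1.7, 0.1]
gripper_width: 50.9
```

{"name": "servo_tool", "arguments": {"rows": [[0.6, -0.1, 0, 0, 0, 0, 0], [0.6, -0.1, 0, 0, 0, 0, 0], [0.6, 0, 0, 0, 0, 0, 0]]}}

```text
clock: 20.2
position: [572.2, -76.8, 83.5]
ee_rot: [-0.604, 0.797, -0.0, -0.001]
contact_force: [-1.8, -8.0, 2.0]
gripper_width: 51.3
```

```bash
python3 st.py
```

```text
t 20.2 shaker [ -2.9 -58.9] z 83.5 yaw x -105.8 [ 0.15  0.43 -0.28  0.   -0.86 -0.43] [-1.8 -8.   2. ]
```

The contact point is the same as before (y = -59 at 8 N), so the plate is flush with both rails. Now the lever: back off, rise, shut the gripper, and cross above the clamp.

{"name": "servo_tool", "arguments": {"rows": [[0.6, 0.4, 0, 0, 0, 0, 0], [0.6, 3.1, 0, 0, 0, 0, 0], [0, 0, 0, -4.5, 0, 0, 0], [0, 0, 0, -4.5, 0, 0, 0], [0, 0, 0, -4.5, 0, 0, 0], [0, 0, 0, -4.5, 0, 0, 0], [0, 0, 0, -4.2, 0, 0, 0], [0, -4, -0.3, 0, 0, 0, 0], [0, -4, 0, 0, 0, 0, 0], [0, -4, 0, 0, 0, 0, 0], [0, -4, 0, 0, 0, 0, 0], [0, -3, 0, 0, 0, 0, 0]]}}

```text
clock: 21.4
position: [618.3, 76.2, 304.7]
ee_rot: [-0.604, 0.797, 0.0, 0.0]
contact_force: [0.8, 0.0, -0.4]
gripper_width: -0.2
```

{"name": "servo_tool", "arguments": {"rows": [[0, 0, 0, 0, 0, 0, 0], [0, 0, 0, 0, 0, 0, 0]]}}

```text
clock: 21.6
position: [617.9, 74.4, 304.5]
ee_rot: [-0.604, 0.797, 0.0, -0.0]
contact_force: [0.0, -1.4, -0.2]
gripper_width: 0.5
```

Run:
```python
from st import *;import pickle
a=get_image("scene");w=get_image("wrist");pickle.dump((a,w),open("s6.pkl","wb"))
k=4;x0,y0=300,150
c=cv2.resize(a["image"][y0:y0+150,x0:x0+100,::-1],None,fx=k,fy=k,interpolation=cv2.INTER_CUBIC)
T=Ro.from_quat(s["ee_rot"])
for z,col in((11,(0,0,255)),(-12,(0,255,0))):
    q=np.array([(proj(a,s["position"]+T.apply(v))+.5-(x0,y0))*k for v in[(-11,-14,z),(-11,14,z),(11,14,z),(11,-14,z)]]);cv2.polylines(c,[q.round().astype(int)],True,col,1)
d=cv2.resize(w["image"][...,::-1][150:450,220:420],None,fx=2,fy=2)
cv2.imwrite("pics/s6.png",np.hstack([np.clip(c*1.5,0,255).astype(np.uint8),d]))
```

```text
t 21.6 shaker [-0.7 99. ] z 304.5 yaw x -105.7 [ 0.38  0.34  0.16 -0.   -1.39 -0.65] [ 0.  -1.4 -0.2]
```

View pics/s6.png

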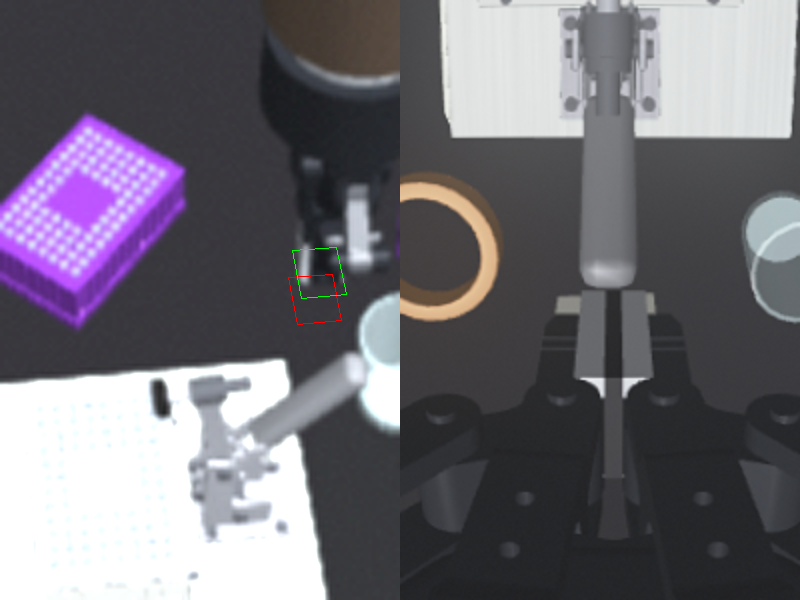

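The wrist view shows the shut fingertips centred over the lever (x about 612 against 609). The scene view puts the tips about 12–14 mm behind the TCP. Next I'll descend onto the grip and follow its arc.

{"name": "servo_tool", "arguments": {"rows": [[0, 0, 0, 4.6, 0, 0, 0], [0, 0, 0, 4.6, 0, 0, 0], [0, 0, 0, 0.6, 0, 0, 0], [0, -0.55, 0, 0.3, 0, 0, 0], [0, -0.55, 0, 0.3, 0, 0, 0], [0, -0.55, 0, 0.3, 0, 0, 0], [0, -0.55, 0, 0.3, 0, 0, 0], [0, -0.5, 0, 0.4, 0, 0, 0], [0, -0.5, 0, 0.4, 0, 0, 0], [0, -0.5, 0, 0.4, 0, 0, 0], [0, -0.5, 0, 0.4, 0, 0, 0], [0, 0, 0, 0, 0, 0, 0]]}}

```text
clock: 22.9
position: [629.0, 114.4, 177.8]
ee_rot: [-0.604, 0.797, 0.0, -0.001]
contact_force: [0.1, -0.1, -0.2]
gripper_width: 0.1
```

```bash
python3 st.py
```

```text
t 22.9 shaker [ -1.1 140.6] z 177.8 yaw x -105.7 [ 0.43  0.44 -0.01 -0.   -1.13 -0.71] [ 0.1 -0.1 -0.2]
```

{"name": "servo_tool", "arguments": {"rows": [[0, -0.4, 0, 0.5, 0, 0, 0], [0, -0.4, 0, 0.5, 0, 0, 0], [0, -0.4, 0, 0.5, 0, 0, 0], [0, -0.4, 0, 0.5, 0, 0, 0], [0, 0, 0, 0, 0, 0, 0]]}}

```text
clock: 23.4
position: [633.3, 129.6, 157.8]
ee_rot: [-0.604, 0.797, 0.0, -0.001]
contact_force: [-0.7, -0.4, -0.6]
gripper_width: 0.0
```

{"name": "servo_tool", "arguments": {"rows": [[0, -0.2, 0, 0.3, 0, 0, 0], [0, -0.2, 0, 0.3, 0, 0, 0], [0, 0, 0, 0, 0, 0, 0]]}}

```text
clock: 23.7
position: [634.9, 133.3, 152.9]
ee_rot: [-0.604, 0.797, -0.0, 0.0]
contact_force: [-1.0, 0.3, 0.4]
gripper_width: 0.3
```

{"name": "servo_tool", "arguments": {"rows": [[0, -0.2, 0, 0.3, 0, 0, 0], [0, -0.1, 0, 0.3, 0, 0, 0], [0, 0, 0, 0, 0, 0, 0]]}}

```text
clock: 24.0
position: [636.0, 136.6, 147.2]
ee_rot: [-0.604, 0.797, -0.0, 0.001]
contact_force: [0.8, 0.8, 1.2]
gripper_width: 0.0
```

{"name": "servo_tool", "arguments": {"rows": [[0, -0.1, 0, 0.2, 0, 0, 0], [0, -0.1, 0, 0.2, 0, 0, 0], [0, 0, 0, 0, 0, 0, 0]]}}

```text
clock: 24.3
position: [636.5, 138.4, 143.0]
ee_rot: [-0.604, 0.797, -0.0, 0.0]
contact_force: [-0.4, 1.2, 2.3]
gripper_width: 0.1
```

{"name": "servo_tool", "arguments": {"rows": [[0, -0.1, 0, 0.2, 0, 0, 0], [0, -0.1, 0, 0.2, 0, 0, 0], [0, 0, 0, 0, 0, 0, 0]]}}

```text
clock: 24.6
position: [636.2, 139.6, 138.1]
ee_rot: [-0.604, 0.797, 0.0, -0.001]
contact_force: [0.9, 0.3, 0.3]
gripper_width: -0.0
```

{"name": "servo_tool", "arguments": {"rows": [[0, 0, 0, 0.2, 0, 0, 0], [0, 0, 0, 0.2, 0, 0, 0], [0, 0, 0, 0, 0, 0, 0]]}}

```text
clock: 24.9
position: [635.9, 139.4, 133.9]
ee_rot: [-0.603, 0.797, 0.0, -0.001]
contact_force: [0.3, 0.1, -0.2]
gripper_width: -0.2
```

The force rose to about 2–3 N and then dropped, which looks like the snap. Pressing on gently until I feel the stop.

{"name": "servo_tool", "arguments": {"rows": [[0, 0, 0, 0.2, 0, 0, 0], [0, 0, 0, 0.1, 0, 0, 0], [0, 0, 0, 0, 0, 0, 0]]}}

```text
clock: 25.2
position: [636.4, 139.7, 131.7]
ee_rot: [-0.604, 0.797, 0.0, -0.0]
contact_force: [-0.1, -0.4, -1.0]
gripper_width: 0.1
```

{"name": "servo_tool", "arguments": {"rows": [[0, 0, 0, 0.1, 0, 0, 0], [0, 0, 0, 0.1, 0, 0, 0], [0, 0, 0, 0, 0, 0, 0]]}}

```text
clock: 25.5
position: [636.5, 139.8, 129.8]
ee_rot: [-0.604, 0.797, 0.0, -0.0]
contact_force: [0.3, 0.1, -0.2]
gripper_width: 0.2
```

```bash
python3 st.py
```

```text
t 25.5 shaker [ -0.8 167.1] z 129.8 yaw x -105.7 [ 0.46  0.5  -0.04 -0.   -1.04 -0.74] [ 0.3  0.1 -0.2]
```

{"name": "servo_tool", "arguments": {"rows": [[0, 0, 0, 0.1, 0, 0, 0], [0, 0, 0, 0.1, 0, 0, 0], [0, 0, 0, 0, 0, 0, 0]]}}

```text
clock: 25.8
position: [636.5, 139.8, 127.8]
ee_rot: [-0.604, 0.797, 0.0, -0.0]
contact_force: [0.4, 0.5, 0.5]
gripper_width: 0.1
```

{"name": "servo_tool", "arguments": {"rows": [[0, 0, 0, 0.1, 0, 0, 0], [0, 0, 0, 0.1, 0, 0, 0], [0, 0, 0, 0, 0, 0, 0]]}}

```text
clock: 26.1
position: [636.8, 139.9, 127.5]
ee_rot: [-0.604, 0.797, -0.0, 0.0]
contact_force: [-2.4, 0.2, 5.1]
gripper_width: 0.2
```

Run:
```python
from st import *;import pickle
S=lambda x,y,z:np.r_[o+R@[x,y],z]
a=get_image("scene");w=get_image("wrist");pickle.dump((a,w),open("s7.pkl","wb"))
a0,_=pickle.load(open("im0.pkl","rb"))
print("scene px: lever end locked",proj(a,S(0,205,136)).round(),"raised",proj(a,S(0,125,228)).round(),"foot locked",proj(a,S(0,-9.75,140)).round())
g0=cv2.cvtColor(a0["image"],7);g=cv2.cvtColor(a["image"],7)
def prof(P,Q,n):
    print([int(g[tuple(np.round(proj(a,P+(Q-P)*t)[::-1]).astype(int))]) for t in np.linspace(0,1,n)])
print("along lever y=120..230 at z=136");prof(S(0,120,136),S(0,230,136),23)
print("arm from y=67..-40 x=0 z=155");prof(S(0,67,155),S(0,-50,155),24)
print("arm same x=-35 z=134");prof(S(-35,67,134),S(-35,-50,134),24)
```

```text
t 26.1 shaker [ -0.6 167.2] z 127.5 yaw x -105.7 [ 0.46  0.5  -0.04  0.   -1.03 -0.74] [-2.4  0.2  5.1]
scene px: lever end locked [418. 260.] raised [388. 241.] foot locked [324. 267.]
along lever y=120..230 at z=136
[42, 47, 134, 154, 157, 156, 157, 152, 122, 42, 19, 16, 42, 45, 144, 165, 77, 49, 43, 38, 36, 37, 37]
arm from y=67..-40 x=0 z=155
[117, 114, 85, 112, 137, 153, 200, 170, 160, 148, 148, 179, 171, 122, 85, 83, 106, 193, 191, 174, 189, 174, 195, 195]
arm same x=-35 z=134
[223, 223, 224, 224, 221, 220, 208, 190, 155, 174, 169, 185, 162, 182, 164, 178, 179, 164, 187, 166, 187, 168, 197, 214]
```

{"name": "servo_tool", "arguments": {"rows": [[0, 0, 0, -0.5, 0, 0, 0], [0, 0, 0, -3, 0, 0, 0], [0, 0, 0, -4.5, 0, 0, 0], [0, 0, 0, -4.5, 0, 0, 0], [0, 0, 0, 0, 0, 0, 0], [0, 0, 0, 0, 0, 0, 0]]}}

```text
clock: 26.8
position: [637.0, 140.2, 252.5]
ee_rot: [-0.604, 0.797, -0.0, 0.002]
contact_force: [-0.4, 0.6, -1.0]
gripper_width: 0.2
```

Run:
```python
from st import *;import pickle
S=lambda x,y,z:np.r_[o+R@[x,y],z]
a=get_image("scene");a5=pickle.load(open("s5.pkl","rb"))[0];a0=pickle.load(open("im0.pkl","rb"))[0]
g5,g,g0=[cv2.cvtColor(d["image"],7).astype(np.float32) for d in(a5,a,a0)]
# plate shift since the home check: phase correlation over mat part clear of the clamp arm
x,y=proj(a,S(35,-20,134)).astype(int)
sl=np.s_[y-16:y+16,x-16:x+16];print("plate shift px vs s5",cv2.phaseCorrelate(g5[sl].copy(),g[sl].copy(),cv2.createHanningWindow((32,32),5)))
d=lambda P:[int(np.mean(G[int(P[1])-1:int(P[1])+2,int(P[0])-1:int(P[0])+2])) for G in(g0,g)]
for n,P in[("lever end raised",S(0,118,228)),("lever mid locked",S(0,150,144)),("lever end locked",S(0,198,144)),("open foot",S(0,36,215)),("locked spindle",S(0,-9.75,145))]:print(n,proj(a,P).round(),"before/now",d(proj(a,P)))
b=get_image("top");b0=pickle.load(open("im0.pkl","rb"))[1]
df=cv2.absdiff(b["image"],b0["image"]).max(2)
for n,p in[("tape",(285,167)),("rack",(236,197)),("marker",(362,181)),("tipbox",(429,212)),("bottle",(449,263)),("petri",(406,287)),("beaker",(260,244))]:print(n,int((df[p[1]-22:p[1]+22,p[0]-22:p[0]+22]>60).sum()),end="; ")
```

```text
t 26.8 shaker [ -0.5 167.6] z 252.5 yaw x -105.7 [ 0.46  0.41  0.14 -0.   -1.3  -0.74] [-0.4  0.6 -1. ]
plate shift px vs s5 ((0.34597025736888476, -0.44619629521519855), 0.47391705540940166)
lever end raised [384. 241.] before/now [87, 38]
lever mid locked [395. 260.] before/now [39, 106]
lever end locked [416. 258.] before/now [38, 131]
open foot [345. 248.] before/now [190, 222]
locked spindle [324. 266.] before/now [184, 65]
tape 246; rack 5; marker 15; tipbox 0; bottle 0; petri 0; beaker 0;
```

```bash
python3 -c "
from bench import *
print(job_done())"
```

```text
the job is handed in; nothing more can be done
None
```

I pushed the plate home into the corner, snapped the clamp lever into lock, and handed the job in at about 27 s of the 53 s allowed. `job_done()` reports no verdict.

- **Plate home:** I pushed it with two fingertips along +y against the clamp rail, then along +x against the far rail. A repeat +y push met the rail at the same point (8 N at tool y = -59 mm both times), so it was flush on both sides.
- **Clamp locked:** I pushed the lever down its arc with the gripper shut. The resistance reached about 2.3 N, then vanished, which I took as the snap. Pressing on about 10 mm further met a rigid stop at about 5 N.
- **Checks after backing off:** The images show the lever in its locked position and the foot's spindle over the middle of the mat. The plate had shifted about 0.6 pixel since the home check, roughly 1 mm. The robot touched nothing (about 1 N of sensor noise).
- **Other things on the bench:** The tip box, bottle, petri stack and beaker show no image change, and the rack and marker next to none. The tape roll's area did change in the top view. I put that down to the arm blocking the view but did not confirm it; the arm never worked near the tape.

**What disagreed or was not measured:**
- **Fingertip position:** The fingertips sat well behind the TCP instead of 11 mm ahead: about 12–17 mm shut and roughly 20 mm or more open. I worked from contact forces instead of the nominal figure.
- **Final angle and foot force:** I did not measure the lever's final angle or the foot's force directly.
- **Scene camera:** Its overlay of the plate and rails was 1–2 pixels off.

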